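# Draw the hexagonal tile's tray out of the curing rack

## Task

The hexagonal tile on the curing rack is ready to come off: hook a fingertip behind the pull lip at the front of its tray, without pinching the lip, and draw the tray smoothly out along its runners until it is against its stop, then take the hand away. The cement is still tender, so touch no tile or glass plate and let the tile ride out lying in its place; leave the other two trays home and the things on the bench where they are.

Things in the scene. Friction and masses are not known exactly. Their poses are not given: they have to be found in the camera images.
- rack: low fixed curing rack of steel angle, 226 mm deep (x), 600 wide (y), 133 high to the tops of the lips, nothing above the trays. Origin: centre of its underside, on the bench; x from its front (robot's side) to its rear, y to its left, z up. Upper tier: three pull-out trays side by side 196 mm apart, undersides 105 mm above the bench. The lower tier's trays are fixed
- tray_left (a joint): how far the upper left tray (sheet steel, 226 deep x 178 mm wide, 3 mm floor, 12 mm flanges all round) is drawn out along its runners to the rack's -x, m: 0 home, 0.125 against its stop. About 3 N of friction plus 8 N per m/s; stays where it is left; cannot lift off
- lip_left (a point): middle of the top edge of the left tray's pull lip, which stands up in the middle of its front; moves with the tray, axes as the rack's. Lip 4 mm thick (2 mm either side of this point), 64 mm long along y, top 25 mm above the tray's floor (the flange beside it 9 mm). From 2 to 49 mm behind it (+x) the floor is bare; then two cleats 6 mm high, 4 thick, and the glass edge up to 14 mm behind them
- seat_left (a point): point on the left tray's floor, 137 mm behind its lip: where the centre of a glass plate lies; moves with the tray
- tray_middle (a joint): how far the upper middle tray (sheet steel, 226 deep x 178 mm wide, 3 mm floor, 12 mm flanges all round) is drawn out along its runners to the rack's -x, m: 0 home, 0.125 against its stop. About 3 N of friction plus 8 N per m/s; stays where it is left; cannot lift off
- lip_middle (a point): middle of the top edge of the middle tray's pull lip, which stands up in the middle of its front; moves with the tray, axes as the rack's. Lip 4 mm thick (2 mm either side of this point), 64 mm long along y, top 25 mm above the tray's floor (the flange beside it 9 mm). From 2 to 49 mm behind it (+x) the floor is bare; then two cleats 6 mm high, 4 thick, and the glass edge up to 14 mm behind them
- seat_middle (a point): point on the middle tray's floor, 137 mm behind its lip: where the centre of a glass plate lies; moves with the tray
- tray_right (a joint): how far the upper right tray (sheet steel, 226 deep x 178 mm wide, 3 mm floor, 12 mm flanges all round) is drawn out along its runners to the rack's -x, m: 0 home, 0.125 against its stop. About 3 N of friction plus 8 N per m/s; stays where it is left; cannot lift off
- lip_right (a point): middle of the top edge of the right tray's pull lip, which stands up in the middle of its front; moves with the tray, axes as the rack's. Lip 4 mm thick (2 mm either side of this point), 64 mm long along y, top 25 mm above the tray's floor (the flange beside it 9 mm). From 2 to 49 mm behind it (+x) the floor is bare; then two cleats 6 mm high, 4 thick, and the glass edge up to 14 mm behind them
- seat_right (a point): point on the right tray's floor, 137 mm behind its lip: where the centre of a glass plate lies; moves with the tray
- hex_tile: freshly pressed grey cement tile, regular HEXAGON 130 mm across the flats, lying loose on a glass plate 156 x 156 x 4 mm in one of the three upper trays, any of them; plate and tile are one piece, 16 mm high. Origin: centre of the plate's underside; z up
- square_tile: freshly pressed grey cement tile, 140 mm square, lying loose on a glass plate 156 x 156 x 4 mm in one of the three upper trays, any of them; plate and tile are one piece, 16 mm high. Origin: centre of the plate's underside; z up
- border_tiles: two freshly pressed oblong grey border tiles, 146 x 70 mm each, side by side with a 5 mm gap, lying loose on a glass plate 156 x 156 x 4 mm in one of the three upper trays, any of them; plate and tile are one piece, 16 mm high. Origin: centre of the plate's underside; z up
- trowel: pointing trowel lying on the bench in front of the rack, to the right: steel blade 130 mm long (+x from the origin, which is at the blade's heel on the bench), wooden handle 115 mm long to -x, 43 mm high
- float: wooden hand float lying right of the rack, sole 200 (x) x 95 (y) mm, with its bar handle 70 mm high. Origin: centre of its underside
- bowl: open steel bowl, rim radius 60 mm, 50 mm high, standing left of the rack. Origin: centre of its underside
- pigment_jar: closed amber glass jar, radius 36 mm, 95 mm high, standing left of the rack. Origin: centre of its underside
There are look-alikes about, which are no part of the job. Leave any blue look-alike of the hex_tile alone.

How it is judged (in metres and radians):
At the end, for the whole second after the job is handed in: The tray that carries the hexagonal tile is out against its stop (at least 117 of 125 mm), the tile lies in its place on that tray (within 15 mm of the seat), the other two trays are home (less than 20 mm out), and all tiles are at rest (((horizontal distance between hex_tile and seat_left below 0.015 m and value of joint tray_left above 0.117 m and value of joint each of tray_middle, tray_right below 0.02 m) or (horizontal distance between hex_tile and seat_middle below 0.015 m and value of joint tray_middle above 0.117 m and value of joint each of tray_left, tray_right below 0.02 m) or (horizontal distance between hex_tile and seat_right below 0.015 m and value of joint tray_right above 0.117 m and value of joint each of tray_left, tray_middle below 0.02 m)) and linear speed of each of hex_tile, square_tile, border_tiles below 0.01 m/s); the robot touches nothing.
It fails at once if a tile or its glass plate is touched by the fingers or the arm, or lifted off its tray (contact force between any of the fingers, the arm and hex_tile above 0.5 N or contact force between any of the fingers, the arm and square_tile above 0.5 N or contact force between any of the fingers, the arm and border_tiles above 0.5 N or height (world z) of any of hex_tile, square_tile, border_tiles above 0.125 m).
It fails at once if a tray that does not carry the hexagonal tile is drawn out (more than 40 mm) ((value of joint tray_left above 0.04 m and horizontal distance between hex_tile and seat_left above 0.06 m) or (value of joint tray_middle above 0.04 m and horizontal distance between hex_tile and seat_middle above 0.06 m) or (value of joint tray_right above 0.04 m and horizontal distance between hex_tile and seat_right above 0.06 m)).
It fails at once if a tray's lip is pinched between the two fingers instead of hooked from behind ((x of the grasp point in the frame of lip_left between -0.004 and 0.004 m and z of the grasp point in the frame of lip_left below 0.019 m and y of the grasp point in the frame of lip_left between -0.05 and 0.05 m and contact force between the fingers and tray_left above 2 N) or (x of the grasp point in the frame of lip_middle between -0.004 and 0.004 m and z of the grasp point in the frame of lip_middle below 0.019 m and y of the grasp point in the frame of lip_middle between -0.05 and 0.05 m and contact force between the fingers and tray_middle above 2 N) or (x of the grasp point in the frame of lip_right between -0.004 and 0.004 m and z of the grasp point in the frame of lip_right below 0.019 m and y of the grasp point in the frame of lip_right between -0.05 and 0.05 m and contact force between the fingers and tray_right above 2 N)).
It fails at once if a tray is jerked (faster than 0.35 m/s) (velocity of joint any of tray_left, tray_middle, tray_right above 0.35 m/s).
It fails at once if the trowel, bowl, jar or float is moved (more than 20 mm) (distance of any of trowel, bowl, pigment_jar, float from where it was at the start of the episode above 0.02 m).
It also fails if it takes over 32 s, if anything falls off the work surface, if the arm or the gripper's body presses on something with over 40 N, if the wrist force passes 120 N, or if a joint passes its speed limit or range.

## Robot

A 6-joint arm with a two-finger parallel gripper is mounted at the origin on the work surface. World frame = base frame: x ahead of the robot, y to its left, z up, the work surface at z = 0. Lengths are in mm, angles in rad, forces in N, time in s.
With the tool pointing down it reaches from about 275 to 1000 mm from the base axis. Payload 8.4 kg.
Tool frame: the origin (TCP) lies between the finger pads; the fingertips stand r.tips_ahead ahead of it and the grasp point (between the pads) lies 6 mm ahead of it (r.tips_ahead is the distance from the TCP to the fingertips, in mm); z points along the fingers, y is the line along which they close (so a half turn about z gives the same grasp; the last joint's range is limited). The gripper opens to 85 mm and grips with 20 to 120 N. Pads are 22 mm wide; open, the fingers measure 114 mm over their backs; the gripper's body (76 mm by 85 mm) begins 54 mm behind the grasp point. The pads swing forward as they close: fully open they stand 13 mm farther back than shut.
Start: joints at [-1.251, 0.353, 1.633, -0, 1.155, -0.002], TCP at [197.67, -592.92, 231.681] pointing down, gripper open.
Joint ranges: [-2.63, 2.63], [-0.92, 2.1], [0.06, 2.66], [-1.3, 4.44], [0, 2.69], [-3.02, 3.02]. Speed limits (rad/s): [2.22, 2.22, 2.79, 3.14, 3.14, 3.14].

## Interface

Orientations are given as [roll, pitch, yaw] about the fixed x, y, z axes, in that order (R = Rz(yaw) Ry(pitch) Rx(roll)).
In Python, from rig import r gives the robot as it stands.
- The arm moves only by the tool carry_out, never from a script. Its arguments are lists of equal length, an entry for each row: "delta_pos": the shift along the tool's x, y, z in m, a list of three; "rot": the turn, a rotation vector about the tool's x, y, z in degrees, a list of three. A call has 1 to 8 rows; each row is the pose to reach, as a shift and turn from the pose commanded when the call began, along the tool's axes at that moment; what a row does not reach only later rows make up. A row lasts 1/8 s, in which the tool goes at most 62.5 mm and 10.7 degrees, less where a joint would pass 70% of its speed; a pose out of reach is approached as far as the arm can. A call with a gripper value outside its range is refused whole. "claw" is the finger opening in m, from 0 to 0.0854, set as the call begins (left out, the last holds). The fingers move at their own pace and stop on an object; "grip_force" is the grip in N (left out, the last holds). Time passes only in rows, so rows that repeat a pose let the fingers close. It gives the time, the measured TCP pose, the force, the opening and the grip force at its end, in the units of the state.
- r.sense(): the state, without advancing time (a new reading comes with each control period).
- r.grab_frame(name): name is "scene" or "top" or "wrist"; returns the picture (420x560x3 uint8, blue, green, red); there is no depth.
- r.camera_info(name): a dict with "fx", "fy", "cx", "cy" (pixels), "distortion" ([k1, k2, p1, p2, k3] as OpenCV has them; the pictures are not rectified), "pose" (4x4, takes a point from camera to world coordinates); the wrist camera has in their place "hand_eye" (4x4, takes a point from camera to tool coordinates, whose origin is the TCP and whose axes are the flange's). Camera axes: x right, y down, z forward; pixel columns grow to the right and rows downward; lengths in mm; the calibration is good to about 2 mm. A picture is of the moment at which its call begins: read the wrist's pose just before it. camera_info takes no time and is no camera call.
- r.sign_off(): hands the job in; it is judged then, once.
Trained networks look in the newest picture that a camera, given by its name, has taken for a name from the list of things; names that differ only in an ending like _2 or _b are one class to them, and where a whole thing is asked for, a point or a joint stands for the part that bears it (a point fixed in the world has none). Each returns a list of dicts, best first, with "p" (0 to 1); they miss things now and then, are a little off and sometimes report something else, mostly with a low value. They report only what shows in the picture. A call takes as long as a camera call. They do not tell look-alikes from the thing itself.
- r.recognise(thing, camera): "box" ([left, top, right, bottom] in pixels, round what is visible of it).
- r.cut_out(thing, camera): "mask" (420x560 bool, what is visible of it) and "box" ([left, top, right, bottom] in pixels, round what is visible of it).
The state is a dict: "clock": time; "qpos": joint angles; "qvel": joint speeds; "joint_efforts": joint torques, N m; "eef_pos": TCP position; "tcp_rot": TCP orientation; "contact_force": force on the tool from outside, world axes, zero at the start; "wrist_torque": the same for the moment, N m; "opening": opening from 0.0 (shut) to 1.0 (fully open); "grasp_force": force on a finger pad.
Only numpy, scipy, OpenCV 4.12 (cv2) and the standard library are available. Lean on these libraries where they do the work, as an engineer would, in place of code of your own. Each camera call takes 0.05 s, during which the arm holds its last target. There are 200 camera calls.

## Working session

There is one attempt and no reset: what is moved stays moved. The work goes in short steps, Python scripts to look and compute and a tool call to move; the robot and the scene stay as the last step left them, time stands still between calls to the robot, and variables do not carry over. Pictures are saved under pics/ and viewed, at most 10 in all, crops included, and the job is handed in when it is done.

Besides the shell and the picture viewer there is one more tool, called after ">>>" as name(argument=value, ...), one argument or row to a line, values as JSON. carry_out: Moves the arm, as the interface text tells. Its arguments: {"type":"object","properties":{"delta_pos":{"type":"array","items":{"type":"array","items":{"type":"number"}}},"rot":{"type":"array","items":{"type":"array","items":{"type":"number"}}},"claw":{"type":"number"},"grip_force":{"type":"number"}},"required":["delta_pos","rot"]}

```bash
mkdir -p pics
python3 - <<'E'
from rig import r
import cv2, numpy as np
print(r.sense()); print(r.tips_ahead)
for n in ("scene","top","wrist"):
    f=r.grab_frame(n); cv2.imwrite(f"pics/{n}0.png",f); print(n,r.camera_info(n))
for t in ("hex_tile","square_tile","border_tiles","lip_left","lip_middle","lip_right","rack","trowel"):
    for c in ("top","scene"):
        print(t,c,[(np.round(d["box"]).astype(int).tolist(),round(d["p"],2)) for d in r.recognise(t,c)][:4])
E
```

```text
{'clock': 0.0, 'qpos': array([-1.25138068e+00,  3.53619742e-01,  1.63418194e+00, -2.11610102e-05,
        1.15519442e+00, -2.40936772e-03]), 'qvel': array([-0.00078114, -0.00041576,  0.00094854,  0.00162897, -0.00063344,
       -0.00024828]), 'joint_efforts': array([-4.23548427e-04, -6.05252481e+01, -3.42065191e+01, -9.28525856e-05,
        9.41554550e-03,  1.10214353e-05]), 'eef_pos': array([ 197.51751789, -592.44116568,  230.95897038]), 'tcp_rot': array([-3.14018917e+00,  1.59661761e-05,  3.21833580e-01]), 'contact_force': array([-1.01485919, -0.03662446,  0.44908999]), 'wrist_torque': array([-0.0017732 ,  0.01809945,  0.00801884]), 'grasp_force': 0.0, 'opening': 0.9978973491851356}
25.0
scene {'fx': 445.8142522482725, 'fy': 445.8142522482725, 'cx': 288.24264471865695, 'cy': 211.13648244926128, 'distortion': array([-0.10801425,  0.        ,  0.        ,  0.        ,  0.        ]), 'pose': array([[ 7.11053372e-01,  5.16741636e-01, -4.76845032e-01,
         1.09955824e+03],
       [ 7.02943928e-01, -5.06480340e-01,  4.99347073e-01,
        -5.87154737e+02],
       [ 1.65207891e-02, -
[... 1564 characters left out ...]
, 0.87)]
border_tiles top [([193, 127, 255, 190], 0.93), ([265, 119, 335, 205], 0.6)]
border_tiles scene [([191, 234, 327, 348], 0.74), ([330, 161, 415, 226], 0.68)]
lip_left top [([191, 126, 260, 214], 0.78), ([332, 118, 398, 178], 0.48)]
lip_left scene [([306, 155, 416, 226], 0.74)]
lip_middle top [([263, 121, 332, 207], 0.67)]
lip_middle scene []
lip_right top [([327, 116, 402, 198], 0.83)]
lip_right scene [([195, 234, 333, 348], 0.83)]
rack top [([184, 113, 413, 217], 0.64), ([330, 116, 403, 198], 0.29), ([422, 159, 458, 225], 0.27)]
rack scene [([188, 150, 425, 392], 0.68)]
trowel top [([412, 197, 438, 286], 0.9)]
trowel scene [([101, 273, 183, 337], 0.86), ([304, 148, 417, 228], 0.33)]
```

Run:
```python
import cv2
f=cv2.imread("pics/top0.png")[90:320,150:470]
cv2.imwrite("pics/topc.png",cv2.resize(f,None,fx=2.5,fy=2.5,interpolation=cv2.INTER_CUBIC))
```

```text
(no output)
```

View pics/topc.png

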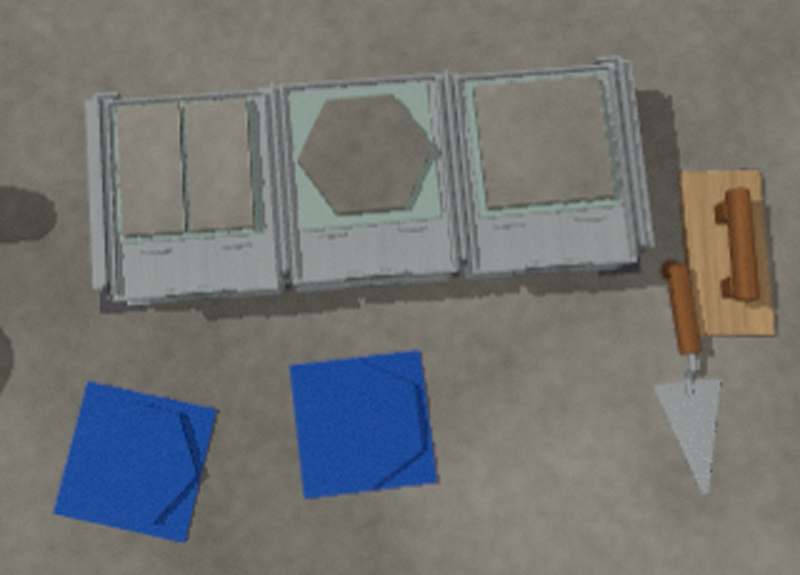

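View pics/scene0.png

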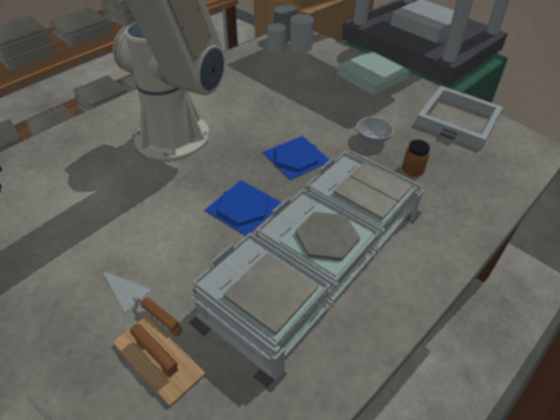

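The hexagon is in the middle tray, at top-view pixel (297,152). The blue look-alikes on the bench are at (203,275) and (297,260). The other grey tiles are the border pair at (224,158) and the square at (365,150). I choose the grey hexagon in the middle tray.

```bash
cat > h.py <<'E'
import numpy as np, cv2
from rig import r
from scipy.spatial.transform import Rotation as R
def K(i): return np.array([[i["fx"],0,i["cx"]],[0,i["fy"],i["cy"]],[0,0,1]])
def tool():
    s=r.sense(); T=np.eye(4); T[:3,:3]=R.from_euler("xyz",s["tcp_rot"]).as_matrix(); T[:3,3]=s["eef_pos"]; return T
def pose(n,T=None):
    i=r.camera_info(n); return i, (i["pose"] if n!="wrist" else T@i["hand_eye"])
def ray(n,px,z,T=None):
    i,P=pose(n,T); u=cv2.undistortPoints(np.array(px,float).reshape(-1,1,2),K(i),i["distortion"]).reshape(-1,2)
    d=np.c_[u,np.ones(len(u))]@P[:3,:3].T; return P[:3,3]+d*((z-P[2,3])/d[:,2])[:,None]
def proj(n,pts,T=None):
    i,P=pose(n,T); Q=np.linalg.inv(P); rv=cv2.Rodrigues(Q[:3,:3])[0]
    return cv2.projectPoints(np.array(pts,float).reshape(-1,1,3),rv,Q[:3,3],K(i),i["distortion"])[0].reshape(-1,2)
def local(T,p): return T[:3,:3].T@(np.array(p)-T[:3,3])
E
python3 - <<'E'
from h import *
c=lambda x,y:(150+x/2.5,90+y/2.5)
p=ray("top",[c(113,300),c(637,265)],117); print(p, np.linalg.norm(p[0]-p[1]))
d=p[0]-p[1]; print("yaw",np.arctan2(-d[0],d[1]), p.mean(0))
for t,n in (("hex_tile","hex"),("square_tile","sq"),("border_tiles","b")):
    o=r.cut_out(t,"top")
    for m in o[:3]:
        ys,xs=np.nonzero(m["mask"]); print(t,round(m["p"],2),xs.mean(),ys.mean(),ray("top",[(xs.mean(),ys.mean())],120)[0].round(1))
T=tool(); print(T.round(3))
E
```

```text
[[ 533.52979391  229.64008729  117.        ]
 [ 584.98933064 -338.99892203  117.        ]] 570.9627017931798
yaw 0.09025013381217356 [559.25956227 -54.67941737 117.        ]
hex_tile 0.6 295.21102964615875 152.74179152056104 [699.3 -38.3 120. ]
hex_tile 0.59 203.41051567239637 274.52039096730704 [362.5 197.4 120. ]
hex_tile 0.58 294.7717086834734 260.0437675070028 [405.2 -42.3 120. ]
square_tile 0.92 365.9147967479675 147.47967479674796 [ 718.7 -234.1  120. ]
square_tile 0.5 131.23443708609273 170.20794701986756 [638.9 408.9 120. ]
border_tiles 0.56 223.85532591414943 157.9570747217806 [679.8 158.4 120. ]
[[ 9.49000e-01  3.16000e-01 -0.00000e+00  1.97677e+02]
 [ 3.16000e-01 -9.49000e-01  0.00000e+00 -5.92901e+02]
 [ 0.00000e+00 -0.00000e+00 -1.00000e+00  2.31673e+02]
 [ 0.00000e+00  0.00000e+00  0.00000e+00  1.00000e+00]]
```

Run:
```python
from h import *
T=tool(); print(local(T,[580,-53,270]), (0.3218-0.0902)*57.3)
```

```text
[ 533.44904854 -391.27741449  -38.2972985 ] 13.270679999999997
```

>>> carry_out(
  delta_pos=[
    [0.02, -0.015, -0.02],
    [0.065, -0.05, -0.038],
    [0.115, -0.085, -0.038],
    [0.165, -0.12, -0.038],
    [0.215, -0.155, -0.038],
    [0.265, -0.19, -0.038],
    [0.315, -0.225, -0.038],
    [0.365, -0.265, -0.038],
  ],
  rot=[
    [0, 0, 0],
    [0, 0, 2],
    [0, 0, 4],
    [0, 0, 6],
    [0, 0, 8],
    [0, 0, 10],
    [0, 0, 12],
    [0, 0, 13.27],
  ],
  claw=0.0,
)

```text
clock: 2.1
eef_pos: [460.4, -225.8, 270.0]
tcp_rot: [3.141, -0.001, 0.089]
contact_force: [0.6, -0.6, 0.0]
opening: -0.002
grasp_force: 0.0
```

Run:
```python
from h import *
T=tool(); print(r.sense()["eef_pos"],r.sense()["tcp_rot"],local(T,[580,-53,270]))
```

```text
[ 460.42663699 -225.77548714  270.00353854] [ 3.14101042e+00 -8.12617528e-04  8.91629884e-02] [ 1.34483099e+02 -1.61441797e+02  1.88257006e-02]
```

>>> carry_out(
  delta_pos=[
    [0.02, -0.025, 0],
    [0.05, -0.06, 0],
    [0.08, -0.095, 0],
    [0.11, -0.13, 0],
    [0.13, -0.155, 0],
    [0.1345, -0.1614, 0],
    [0.1345, -0.1614, 0],
  ],
  rot=[
    [0, 0, 0],
    [0, 0, 0],
    [0, 0, 0],
    [0, 0, 0],
    [0, 0, 0],
    [0, 0, 0],
    [0, 0, 0],
  ],
)

```text
clock: 2.98
eef_pos: [578.4, -54.6, 269.5]
tcp_rot: [3.141, 0.001, 0.091]
contact_force: [0.3, -0.3, -0.0]
opening: -0.0
grasp_force: 0.0
```

Run:
```python
from h import *
T=tool(); f=r.grab_frame("wrist"); print(T.round(3).tolist()); np.save("T1.npy",T); cv2.imwrite("pics/w1.png",f)
lp=np.array([559.6,-54.7,133.]); t=.09; ex=np.array([np.cos(t),np.sin(t),0]); ey=np.array([-np.sin(t),np.cos(t),0])
g=f.copy()
P=[lp+s*32*ey+q*ex for s,q in((-1,-2),(1,-2),(1,2),(-1,2))]
px=proj("wrist",P,T); print(px.round(1).tolist())
px2=proj("wrist",[lp+s*89*ey+[0,0,-16] for s in(-1,1)],T); print(px2.round(1).tolist())
cv2.polylines(g,[px.round().astype(int)],True,(0,0,255)); cv2.imwrite("pics/w1o.png",g)
```

```text
[[0.996, 0.091, -0.001, 578.416], [0.091, -0.996, -0.0, -54.613], [-0.001, 0.0, -1.0, 269.528], [0.0, 0.0, 0.0, 1.0]]
[[315.5, 216.5], [239.6, 216.4], [239.5, 211.9], [315.7, 211.9]]
[[377.6, 209.0], [177.7, 208.8]]
```

View pics/w1o.png

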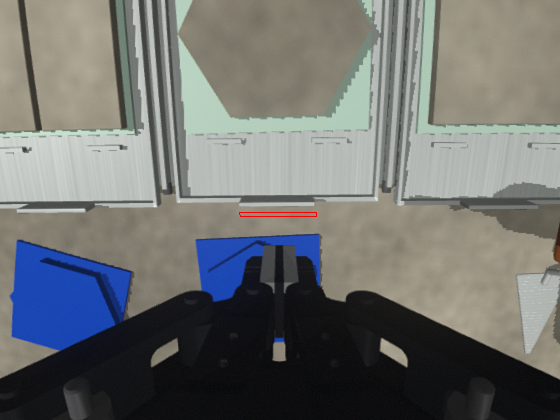

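Run:
```python
from h import *
f=cv2.imread("pics/w1.png")[120:230,165:395]
cv2.imwrite("pics/w1c.png",cv2.resize(f,None,fx=3.4,fy=3.4,interpolation=cv2.INTER_NEAREST))
g=cv2.cvtColor(cv2.imread("pics/w1.png"),6)
print(g[190:215,[225,260,278,300,335]].T)
```

```text
[[188 189 187 189 187 142  86  91 178 182 182 181 155 144 142 140 140 138
  138 137 136 135 136 134 131]
 [185 185 187 188 184 119  86  84  85  83  85  89 139 185 187 188 158 140
  140 139 140 140 140 144 140]
 [190 191 189 192 188 103  84  83  86  85  86  92 151 191 189 184 146 136
  137 136 136 138 139 140 141]
 [184 186 185 187 183 102  78  82  83  84  86  90 162 192 188 186 145 139
  143 138 136 137 136 134 135]
 [185 186 186 186 162  93  89 177 182 183 180 166 146 145 144 143 144 144
  145 143 146 144 146 147 147]]
```

View pics/w1c.png

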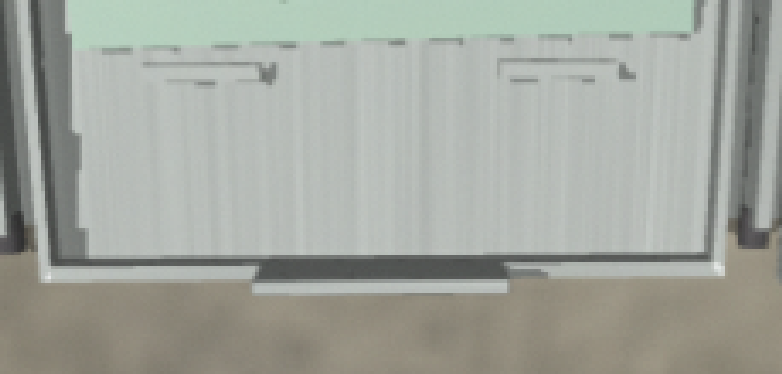

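The close crop confirms the grey hexagon's tray. The lip's top edge is the bright strip in the wrist picture from about (239.5,204.3) to (315,204), with the dark rear face above it.

Run:
```python
from h import *
T=np.load("T1.npy")
L=ray("wrist",[(239.3,204.2),(315,203.8)],133,T); print(L,np.linalg.norm(L[0]-L[1]))
d=L[0]-L[1]; print(np.arctan2(-d[0],d[1]))
F=ray("wrist",[(178,201.5),(377.5,200)],117,T); print(F); d=F[0]-F[1]; print(np.linalg.norm(d),np.arctan2(-d[0],d[1]))
print(ray("wrist",[(205,179.5),(330,178.5)],0*0+114,T)) # cleats
print(ray("wrist",[(280,133)],112,T)) # glass front edge
lp=L.mean(0); print("local",local(tool(),lp))
# top and scene checks
lps=np.array([lp,[559.6,-54.7,133]]); print(proj("top",lps),proj("scene",lps))
```

```text
[[565.36180991 -22.10195493 133.        ]
 [571.45509291 -84.98494004 133.        ]] 63.17751114256333
0.09659717991026802
[[ 558.34232361   33.71896219  117.        ]
 [ 575.76013425 -141.8400777   117.        ]]
176.42096420993013 0.09888978794873714
[[579.64385099  11.05625199 114.        ]
 [590.45756217 -97.88618968 114.        ]]
[[625.29328742 -50.76138814 112.        ]]
local [ -9.50504303  -2.46212888 136.58082301]
[[300.18584328 198.67413683]
 [300.56576701 201.91866489]] [[281.92734369 203.59478893]
 [279.01514176 201.97627597]]
```

Run:
```python
from h import *
T=tool(); print(T[:3,3], r.sense()["contact_force"]); print(local(T,[588.4,-51.6,162]))
```

```text
[578.17345856 -55.0926302  269.57589027] [-0.27015312 -0.31391225 -1.19427261]
[ 10.56317621  -2.58782072 107.56893267]
```

>>> carry_out(
  delta_pos=[
    [0.004, -0.001, 0.01],
    [0.01, -0.002, 0.03],
    [0.01, -0.0025, 0.055],
    [0.01, -0.0025, 0.08],
    [0.01, -0.0025, 0.1],
    [0.01, -0.0025, 0.107],
    [0.01, -0.0025, 0.107],
  ],
  rot=[
    [0, 0, 0],
    [0, 0, 0],
    [0, 0, 0],
    [0, 0, 0],
    [0, 0, 0],
    [0, 0, 0],
    [0, 0, 0],
  ],
)

```text
clock: 3.9
eef_pos: [588.1, -51.3, 161.9]
tcp_rot: [-3.141, 0.001, 0.09]
contact_force: [-0.2, 0.3, -0.0]
opening: -0.004
grasp_force: 0.0
```

Run:
```python
from h import *
T=tool(); f=r.grab_frame("wrist"); print(T[:3,3], r.sense()["contact_force"]); np.save("T2.npy",T); cv2.imwrite("pics/w2.png",f)
t=.095; ex=np.array([np.cos(t),np.sin(t),0]); ey=np.array([-np.sin(t),np.cos(t),0]); lp=np.array([568.4,-53.5,133])
px=proj("wrist",[lp+s*32*ey+q*ex for s,q in((-1,-2),(1,-2),(1,2),(-1,2))],T); print(px)
cv2.polylines(f,[px.round().astype(int)],True,(0,0,255)); cv2.imwrite("pics/w2o.png",f)
```

```text
[588.11230173 -51.27719174 161.87563296] [-0.28349782 -0.16997     0.42333357]
[[339.37879886 276.93001934]
 [222.1049188  277.44241996]
 [221.71849158 270.78547936]
 [339.71677223 270.26715189]]
```

View pics/w2o.png

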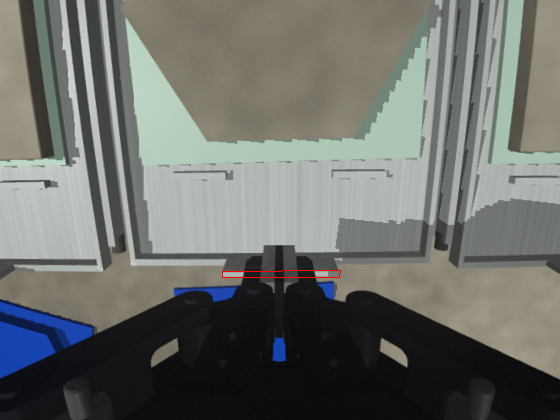

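The predicted lip box sits on the bright strip at (222–340, 270–277). The closed fingertips at (280,247) are behind it, with clear floor up to the cleats at row 175.

>>> carry_out(
  delta_pos=[
    [0, 0, 0.006],
    [0, 0, 0.013],
    [0, 0, 0.019],
    [0, 0, 0.022],
    [0, 0, 0.022],
  ],
  rot=[
    [0, 0, 0],
    [0, 0, 0],
    [0, 0, 0],
    [0, 0, 0],
    [0, 0, 0],
  ],
)

```text
clock: 4.58
eef_pos: [588.3, -51.1, 140.4]
tcp_rot: [-3.141, 0.001, 0.09]
contact_force: [-0.1, -0.2, -0.3]
opening: -0.0
grasp_force: 0.0
```

>>> carry_out(
  delta_pos=[
    [-0.002, 0, 0],
    [-0.004, 0, 0],
    [-0.006, 0, 0],
    [-0.008, 0, 0],
    [-0.01, 0, 0],
    [-0.013, 0, 0],
    [-0.016, 0, 0],
    [-0.02, 0, 0],
  ],
  rot=[
    [0, 0, 0],
    [0, 0, 0],
    [0, 0, 0],
    [0, 0, 0],
    [0, 0, 0],
    [0, 0, 0],
    [0, 0, 0],
    [0, 0, 0],
  ],
)

```text
clock: 5.58
eef_pos: [568.3, -52.9, 140.7]
tcp_rot: [-3.142, 0.0, 0.09]
contact_force: [-0.9, 0.7, -0.2]
opening: -0.003
grasp_force: 0.0
```

Run:
```python
from h import *
T=tool(); f=r.grab_frame("wrist"); print(T[:3,3], r.sense()["contact_force"]); cv2.imwrite("pics/w3.png",f)
```

```text
[568.27201321 -52.94681179 140.66553664] [-0.20841977 -0.04314674 -0.07530275]
```

View pics/w3.png

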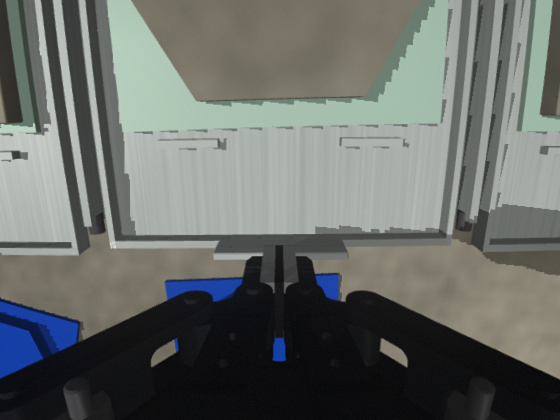

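Run:
```python
from h import *
T=tool()
t=.095; ex=np.array([np.cos(t),np.sin(t),0]); ey=np.array([-np.sin(t),np.cos(t),0]); lp=np.array([568.4,-53.5,133])
for o in (0,-5,-10,-13,-20): print(o,proj("wrist",[lp+o*ex+s*32*ey for s in(-1,1)],T).round(1).tolist())
tp=T[:3,3]+[0,0,-25]; print("tip corners",proj("wrist",[tp+a*ex+b*ey for a in(-11,11) for b in (-14,14)],T).round(1).tolist())
f=cv2.imread("pics/w3.png"); g=cv2.cvtColor(f,6); print(g[228:268,[228,240,278,320,335]].T)
cv2.imwrite("pics/w3c.png",cv2.resize(f[200:300,200:360],None,fx=5,fy=5,interpolation=cv2.INTER_NEAREST))
```

```text
0 [[349.7, 254.7], [213.1, 255.3]]
-5 [[349.1, 264.5], [213.7, 265.1]]
-10 [[348.5, 274.1], [214.3, 274.7]]
-13 [[348.2, 279.8], [214.7, 280.3]]
-20 [[347.4, 292.7], [215.5, 293.3]]
tip corners [[306.7, 262.0], [253.4, 262.3], [307.5, 222.2], [252.3, 222.5]]
[[171 171 170 170 170 171 146  83  69  71  71  70  76  77  75  75  77  77
   74  73  77  78  79  77  90 137 159 173 172 172 172 159 128 124 124 124
  125 123 122 123]
 [181 180 181 180 181 182 132  79  74  80  78  78  77  78  77  74  75  74
   74  76  78  78  77  77  94 141 160 170 173 174 172 154 123 119 121 122
  122 122 123 121]
 [178 177 175 176 178 174 109  79  75  77  78  77  74  74  75  75  73  39
   28  30  27  29  29  29  24  25  28  26  27  25  25  22  23  23  22  23
   24  21  22  22]
 [110 113 113 113 114 112  75  70  69  74  71  71  70  68  68  69  70  69
   70  69  70  70  70  71  87 104 113 114 114 117 114 114 121 123 123 120
  121 121 122 123]
 [123 112 114 113 113 103  72  71  71  71  71  70  69  69  72  70  69  68
   69  70  71  70  70  74  91 105 114 114 117 117 117 123 129 130 129 128
  127 128 127 129]]
```

View pics/w3c.png

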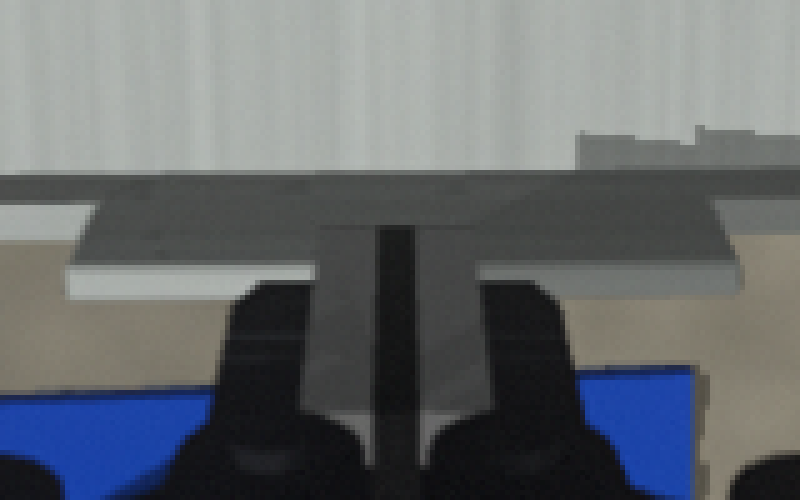

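Run:
```python
from h import *
print(r.tips_ahead, r.sense()["opening"])
I=np.eye(4)
for z in (-10,0,5,10,15,20,25): print(z, ray("wrist",[(280,245)],z,I)[0].round(1), ray("wrist",[(280,282)],z,I)[0].round(1), [abs(np.subtract(*ray("wrist",[(265,246),(297,246)],z,I)[:,1])).round(1), abs(np.subtract(*ray("wrist",[(248,262),(313,262)],z,I)[:,1])).round(1)])
f=r.grab_frame("scene"); T=tool(); print(proj("scene",[T[:3,3]-[0,0,25],[568.4,-53.5,133]]))
cv2.imwrite("pics/s3.png",cv2.resize(f[150:270,200:360],None,fx=5,fy=5,interpolation=cv2.INTER_CUBIC))
```

```text
25.0 -0.0008510152823987626
-10 [ 12.9  -0.1 -10. ] [ -3.9  -0.1 -10. ] [np.float64(13.1), np.float64(27.0)]
0 [ 8.8 -0.1  0. ] [-9.2 -0.   0. ] [np.float64(14.1), np.float64(29.0)]
5 [ 6.8 -0.   5. ] [-11.9  -0.    5. ] [np.float64(14.6), np.float64(30.0)]
10 [ 4.8 -0.  10. ] [-14.6  -0.   10. ] [np.float64(15.1), np.float64(31.1)]
15 [ 2.7 -0.  15. ] [-17.2   0.   15. ] [np.float64(15.6), np.float64(32.1)]
20 [ 0.7  0.  20. ] [-19.9   0.   20. ] [np.float64(16.1), np.float64(33.1)]
25 [-1.3  0.  25. ] [-22.6   0.   25. ] [np.float64(16.6), np.float64(34.1)]
[[281.92683029 208.39856898]
 [281.93770048 203.58399929]]
```

View pics/s3.png

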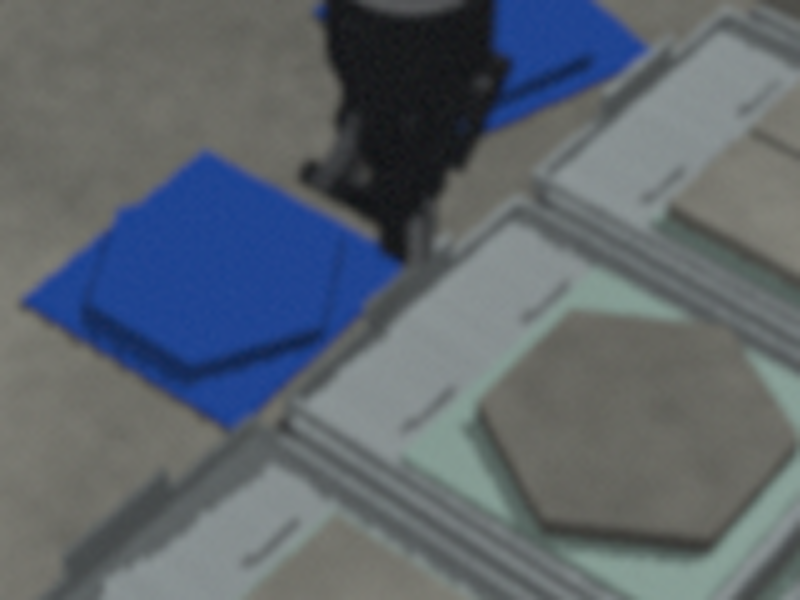

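The tray has not moved: the lip is still at its home pixel (281,256), and the tip in the scene view at (284,203) sits just above the lip. The fingertips seem to reach less far than nominal, so I'll lift, go back behind the lip and feel my way down.

>>> carry_out(
  delta_pos=[
    [0, 0, -0.008],
    [0.005, 0, -0.012],
    [0.013, 0, -0.012],
    [0.02, 0, -0.012],
    [0.022, 0, -0.006],
    [0.022, 0, 0],
    [0.022, 0, 0.003],
    [0.022, 0, 0.003],
  ],
  rot=[
    [0, 0, 0],
    [0, 0, 0],
    [0, 0, 0],
    [0, 0, 0],
    [0, 0, 0],
    [0, 0, 0],
    [0, 0, 0],
    [0, 0, 0],
  ],
)

```text
clock: 6.68
eef_pos: [590.0, -50.9, 137.2]
tcp_rot: [-3.141, 0.001, 0.09]
contact_force: [-0.2, 0.0, -0.5]
opening: 0.003
grasp_force: 0.0
```

>>> carry_out(
  delta_pos=[
    [0, 0, 0.0015],
    [0, 0, 0.003],
    [0, 0, 0.004],
  ],
  rot=[
    [0, 0, 0],
    [0, 0, 0],
    [0, 0, 0],
  ],
)

```text
clock: 7.05
eef_pos: [590.4, -50.9, 133.7]
tcp_rot: [3.142, -0.0, 0.09]
contact_force: [0.3, 0.1, 0.2]
opening: -0.006
grasp_force: 0.0
```

>>> carry_out(
  delta_pos=[
    [0, 0, 0.0015],
    [0, 0, 0.003],
    [0, 0, 0.004],
  ],
  rot=[
    [0, 0, 0],
    [0, 0, 0],
    [0, 0, 0],
  ],
)

```text
clock: 7.42
eef_pos: [590.4, -50.9, 129.6]
tcp_rot: [-3.142, 0.0, 0.09]
contact_force: [0.5, -0.2, -0.7]
opening: 0.0
grasp_force: 0.0
```

>>> carry_out(
  delta_pos=[
    [0, 0, 0.0015],
    [0, 0, 0.003],
    [0, 0, 0.004],
  ],
  rot=[
    [0, 0, 0],
    [0, 0, 0],
    [0, 0, 0],
  ],
)

```text
clock: 7.8
eef_pos: [590.4, -50.9, 125.5]
tcp_rot: [-3.142, 0.0, 0.09]
contact_force: [0.2, 1.0, 0.7]
opening: -0.003
grasp_force: 0.0
```

>>> carry_out(
  delta_pos=[
    [0, 0, 0.001],
    [0, 0, 0.002],
    [0, 0, 0.002],
  ],
  rot=[
    [0, 0, 0],
    [0, 0, 0],
    [0, 0, 0],
  ],
)

```text
clock: 8.18
eef_pos: [590.4, -50.9, 123.6]
tcp_rot: [-3.142, 0.0, 0.09]
contact_force: [-0.1, 0.1, 0.2]
opening: 0.002
grasp_force: 0.0
```

Run:
```python
from h import *
f=r.grab_frame("wrist"); T=tool(); print(T[:3,3],r.sense()["contact_force"])
cv2.imwrite("pics/w4.png",cv2.resize(f[150:300,170:390],None,fx=3.5,fy=3.5,interpolation=cv2.INTER_NEAREST))
```

```text
[590.43640741 -50.93592444 123.66066814] [-0.29170197  0.64824286  0.495389  ]
```

View pics/w4.png

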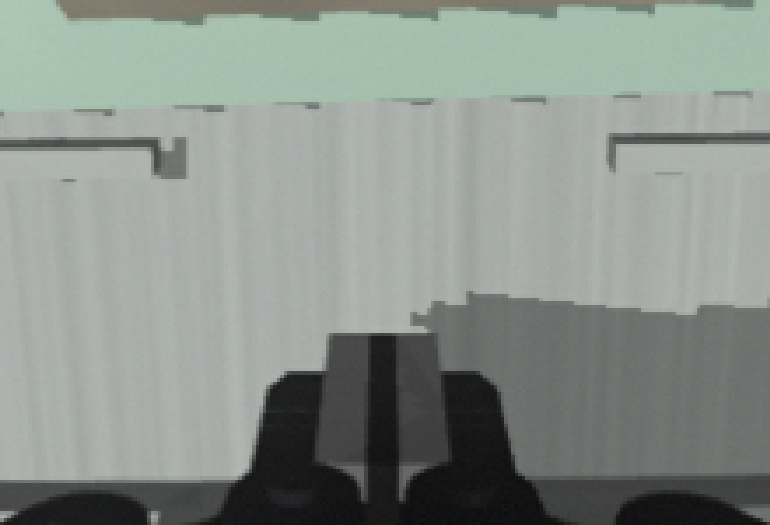

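>>> carry_out(
  delta_pos=[
    [0, 0, 0.001],
    [0, 0, 0.002],
    [0, 0, 0.002],
  ],
  rot=[
    [0, 0, 0],
    [0, 0, 0],
    [0, 0, 0],
  ],
)

```text
clock: 8.6
eef_pos: [590.4, -50.9, 121.6]
tcp_rot: [-3.142, 0.0, 0.09]
contact_force: [0.3, -0.1, 0.3]
opening: 0.0
grasp_force: 0.0
```

>>> carry_out(
  delta_pos=[
    [0, 0, 0.001],
    [0, 0, 0.002],
    [0, 0, 0.002],
  ],
  rot=[
    [0, 0, 0],
    [0, 0, 0],
    [0, 0, 0],
  ],
)

```text
clock: 8.98
eef_pos: [590.3, -51.0, 119.6]
tcp_rot: [-3.142, 0.0, 0.09]
contact_force: [-0.2, -0.5, 0.3]
opening: 0.002
grasp_force: 0.0
```

>>> carry_out(
  delta_pos=[
    [0, 0, 0.001],
    [0, 0, 0.002],
    [0, 0, 0.002],
  ],
  rot=[
    [0, 0, 0],
    [0, 0, 0],
    [0, 0, 0],
  ],
)

```text
clock: 9.35
eef_pos: [590.3, -50.9, 117.6]
tcp_rot: [-3.142, 0.0, 0.09]
contact_force: [-0.7, 0.2, 1.0]
opening: -0.002
grasp_force: 0.0
```

>>> carry_out(
  delta_pos=[
    [-0.003, 0, 0],
    [-0.006, 0, 0],
    [-0.009, 0, 0],
    [-0.012, 0, 0],
    [-0.015, 0, 0],
    [-0.018, 0, 0],
  ],
  rot=[
    [0, 0, 0],
    [0, 0, 0],
    [0, 0, 0],
    [0, 0, 0],
    [0, 0, 0],
    [0, 0, 0],
  ],
)

```text
clock: 10.1
eef_pos: [572.7, -52.6, 117.9]
tcp_rot: [3.141, -0.001, 0.09]
contact_force: [2.9, -0.9, -1.7]
opening: -0.001
grasp_force: 1.6
```

Run:
```python
from h import *
T=tool(); f=r.grab_frame("wrist"); print(T[:3,3],r.sense()["contact_force"])
t=.095; ex=np.array([np.cos(t),np.sin(t),0]); ey=np.array([-np.sin(t),np.cos(t),0]); lp=np.array([568.4,-53.5,133])
for o in (0,-5,-10): print(o,proj("wrist",[lp+o*ex+s*30*ey for s in(-1,1)],T).round(1).tolist())
g=cv2.cvtColor(f,6); c=proj("wrist",[lp+s*30*ey for s in(-1,1)],T).round().astype(int)[:,0]; print(c); print(g[255:330,c].T)
cv2.imwrite("pics/w5.png",f)
```

```text
[572.65125766 -52.64195797 117.86246607] [ 1.01712694 -0.49242191  1.35056734]
0 [[354.6, 288.3], [208.2, 288.9]]
-5 [[353.9, 299.1], [209.0, 299.7]]
-10 [[353.2, 309.6], [209.7, 310.2]]
[355 208]
[[109 109 109 110 108 109 109 111 110 110 107 110 110 109 110 109 109 109
  108 110 105  87  67  63  63  67  65  67  64  73  91 106 106 105 104  82
   42  21  20  21  20  18  18  18  20  17  17  18  16  16  17  16  18  15
   19  18  21  14  14  15  17  19  18  17  16  18  17  16  14  15  18  19
   21  18  20]
 [168 168 167 166 168 168 168 167 166 167 166 167 167 166 167 165 165 166
  165 165 166 167 142  78  71  74  72  71  65  68  73 124 162 162 163 163
  161 122  57  24  23  25  24  26  26  24  24  24  23  23  23  23  24  22
   26  24  22  22  23  22  22  22  22  22  19  17  17  17  18  22  25  28
   26  25  26]]
```

Run:
```python
from h import *
T1=np.load("T1.npy"); T2=np.load("T2.npy"); T5=tool()
c,s=np.cos(.09),np.sin(.09)
def mk(p): 
    T=np.eye(4); T[:3,:3]=R.from_euler("xyz",[np.pi,0,.09]).as_matrix(); T[:3,3]=p; return T
for n,T in (("w1",T1),("w2",T2),("w3",mk([568.27,-52.95,140.67])),("w5",T5)):
    f=cv2.imread(f"pics/{n}.png").astype(int); out=[]
    for col in (250,280,310):
        gr=(f[:,col,1]-f[:,col,2])>12; gr[200:]=False
        row=np.nonzero(gr)[0].max()+.5
        p=ray("wrist",[(col,row)],112,T)[0]; out.append((round(float(row),1),(p[0]*np.cos(.095)+p[1]*np.sin(.095)).round(1)))
    print(n,out)
print(568.4*np.cos(.095)-53.5*np.sin(.095))
```

```text
w1 [(132.5, np.float64(618.2)), (131.5, np.float64(618.9)), (130.5, np.float64(619.7))]
w2 [(161.5, np.float64(619.0)), (160.5, np.float64(619.5)), (160.5, np.float64(619.4))]
w3 [(127.5, np.float64(618.7)), (126.5, np.float64(619.1)), (126.5, np.float64(619.1))]
w5 [(162.5, np.float64(608.9)), (161.5, np.float64(609.3)), (160.5, np.float64(609.7))]
560.7621649201326
```

The glass edge moved 9.6 mm with the tray between the pictures, and the pads' 11 mm half-width matches the contact position. The hook works, so I'll pull on smoothly.

>>> carry_out(
  delta_pos=[
    [-0.004, 0, 0],
    [-0.01, 0, 0],
    [-0.018, 0, 0],
    [-0.027, 0, 0],
    [-0.036, 0, 0],
    [-0.044, 0, 0],
    [-0.05, 0, 0],
    [-0.053, 0, 0],
  ],
  rot=[
    [0, 0, 0],
    [0, 0, 0],
    [0, 0, 0],
    [0, 0, 0],
    [0, 0, 0],
    [0, 0, 0],
    [0, 0, 0],
    [0, 0, 0],
  ],
)

```text
clock: 11.15
eef_pos: [519.2, -57.3, 117.7]
tcp_rot: [-3.141, 0.0, 0.09]
contact_force: [3.8, -0.3, -0.1]
opening: -0.001
grasp_force: 1.6
```

```bash
cat > g.py <<'E'
from h import *
T=tool(); f=r.grab_frame("wrist"); print(T[:3,3],r.sense()["contact_force"]); cv2.imwrite("pics/w6.png",f); f=f.astype(int)
for col in (250,280,310):
    gr=(f[:,col,1]-f[:,col,2])>12; gr[200:]=False
    p=ray("wrist",[(col,np.nonzero(gr)[0].max()+.5)],112,T)[0]; print(619-(p[0]*np.cos(.095)+p[1]*np.sin(.095)))
print("TCP rackx minus home lip",T[0,3]*np.cos(.095)+T[1,3]*np.sin(.095)-560.8)
E
python3 g.py
```

```text
[519.19390209 -57.27841091 117.66895883] [ 1.35818518 -0.23806215  0.52404848]
63.13720873033435
62.77635043252485
62.39834007227125
TCP rackx minus home lip -49.38046677445453
```

>>> carry_out(
  delta_pos=[
    [-0.004, 0, 0],
    [-0.01, 0, 0],
    [-0.018, 0, 0],
    [-0.027, 0, 0],
    [-0.036, 0, 0],
    [-0.044, 0, 0],
    [-0.05, 0, 0],
    [-0.053, 0, 0],
  ],
  rot=[
    [0, 0, 0],
    [0, 0, 0],
    [0, 0, 0],
    [0, 0, 0],
    [0, 0, 0],
    [0, 0, 0],
    [0, 0, 0],
    [0, 0, 0],
  ],
)

```text
clock: 12.2
eef_pos: [466.5, -62.1, 117.7]
tcp_rot: [-3.141, 0.0, 0.09]
contact_force: [3.8, -0.9, -1.9]
opening: 0.001
grasp_force: 1.6
```

>>> carry_out(
  delta_pos=[
    [-0.001, 0, 0],
    [-0.003, 0, 0],
    [-0.005, 0, 0],
    [-0.006, 0, 0],
  ],
  rot=[
    [0, 0, 0],
    [0, 0, 0],
    [0, 0, 0],
    [0, 0, 0],
  ],
)

```text
clock: 12.7
eef_pos: [460.9, -62.7, 117.7]
tcp_rot: [3.142, -0.0, 0.09]
contact_force: [3.2, -2.1, -0.5]
opening: -0.001
grasp_force: 1.5
```

```bash
python3 g.py
```

```text
[460.92453789 -62.65121783 117.70426227] [ 1.85546704 -1.02031748  0.82731628]
121.66142448713106
121.2982567134888
120.91791880038005
TCP rackx minus home lip -107.8967374205572
```

Now creep to the stop.

>>> carry_out(
  delta_pos=[
    [-0.0007, 0, 0],
    [-0.0014, 0, 0],
    [-0.002, 0, 0],
  ],
  rot=[
    [0, 0, 0],
    [0, 0, 0],
    [0, 0, 0],
  ],
)

```text
clock: 13.12
eef_pos: [459.2, -62.8, 117.7]
tcp_rot: [3.142, -0.001, 0.09]
contact_force: [5.7, 0.5, -1.3]
opening: -0.0
grasp_force: 2.5
```

>>> carry_out(
  delta_pos=[
    [-0.0007, 0, 0],
    [-0.0014, 0, 0],
    [-0.002, 0, 0],
  ],
  rot=[
    [0, 0, 0],
    [0, 0, 0],
    [0, 0, 0],
  ],
)

```text
clock: 13.5
eef_pos: [459.2, -62.9, 117.9]
tcp_rot: [3.141, -0.005, 0.09]
contact_force: [12.7, 2.2, -8.2]
opening: -0.002
grasp_force: 6.1
```

The stop is felt: force rises to 12.7 N with no motion. I'll back the tip off the lip and lift clear.

>>> carry_out(
  delta_pos=[
    [0.002, 0, 0],
    [0.005, 0, 0],
    [0.009, 0, 0],
    [0.01, 0, -0.004],
    [0.01, 0, -0.015],
    [0.01, 0, -0.04],
    [0.01, 0, -0.08],
    [0.01, 0, -0.12],
  ],
  rot=[
    [0, 0, 0],
    [0, 0, 0],
    [0, 0, 0],
    [0, 0, 0],
    [0, 0, 0],
    [0, 0, 0],
    [0, 0, 0],
    [0, 0, 0],
  ],
)

```text
clock: 14.5
eef_pos: [466.6, -62.1, 239.5]
tcp_rot: [-3.142, 0.0, 0.09]
contact_force: [0.1, 0.0, -1.0]
opening: -0.002
grasp_force: 0.0
```

>>> carry_out(
  delta_pos=[
    [0, 0, -0.02],
    [0, 0, -0.03],
    [0, 0, -0.03],
    [0, 0, -0.03],
  ],
  rot=[
    [0, 0, 0],
    [0, 0, 0],
    [0, 0, 0],
    [0, 0, 0],
  ],
)

```text
clock: 15.0
eef_pos: [466.3, -62.0, 266.8]
tcp_rot: [-3.141, 0.002, 0.09]
contact_force: [-0.3, -0.3, -0.7]
opening: -0.001
grasp_force: 0.0
```

```bash
python3 g.py
```

```text
[466.31703086 -62.01481265 266.78914107] [-0.30691991 -0.49699585 -0.2411868 ]
123.95884357550278
123.2528592068611
122.49929541964275
TCP rackx minus home lip -102.46819218173306
```

View pics/w6.png

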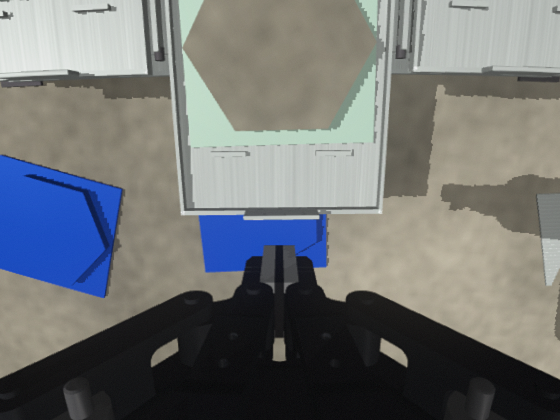

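The middle tray is out, with its lip at (281,213) and the hexagon in place at (280,50). The neighbouring trays are home and the hand is clear.

```bash
python3 -c "
from rig import r
print(r.sign_off())"
```

```text
the job is handed in; nothing more can be done
None
```

The hexagonal tile's (middle) tray is drawn out to its stop, with about 123–125 mm measured and the stop felt as a rise in force; the tile lies in its place, the other trays look home, the hand is clear, and the job is handed in (sign-off gave no verdict).

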